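# Clamp the bottle, tightening the torque-limiting knob to its click

### The job

Stand the small bottle with the pink contents upright between the two V-shaped jaws of the bottle clamp, then turn the clamp's orange torque-limiting knob clockwise (seen from above) until the jaws grip the bottle and the knob's clutch slips with a click. Stop at the first click, or the second at the latest: a third overdrives the clamp. Leave the bottle standing gripped and the knob let go, and do not disturb the other things on the bench.

Things in the scene. Friction and masses are not known exactly. Their poses are not given: they have to be found in the camera images.
- bottle_mid (a point): Small glass bottle with pink contents and blue cap, loose, about 0.2 kg, 105 mm high, round body 56 mm across. The point is on its axis 50 mm above its underside; its z axis is the bottle's axis (up).
- nest (a point): Point on top of the clamp's plate (11.5 mm above the bench) where the centre of the bottle's underside belongs, between the open jaws. Axes as those of the clamp. With the jaws open the bottle has 4 mm of room here towards the fixed jaw (+y) and 3.5 to 8 mm towards the moving jaw (-y).
- clamp: Bottle clamp, fixed to the bench: white plate 120 mm (its x) by 250 mm (its y, from -110 to +140), grey gear housing with the knob on top centred at y = -50, fixed V jaw at the +y end. V jaws reach up to 51 mm above the bench. Origin on the bench, z up.
- jaw: The clamp's moving V jaw, slides along the clamp's y axis towards the fixed jaw as the knob is turned clockwise; it stays where it is when the knob is let go. How far it moves per turn is not known, nor how open it starts. Its origin (on the bench level) is where the axis of a bottle touching this jaw would be.
- collar: Dark steel collar, 60 mm across, 8 mm high, under the knob: drives the jaw and is stiff enough to keep the grip. It turns with the knob until the jaws grip, then stands still while the knob slips. Origin on the knob's axis at the collar's underside, 61.5 mm above the bench; x axis points to its white line.
- knob_grip (a point): Grip point of the orange knob, on its vertical axis, 100 mm above the bench. Its upright grip bar is 44 mm long (this frame's x), 14 mm thick (its y), 78 to 116 mm above the bench, over a disc 46 mm across. It turns at about 0.22 N m until the jaws grip; then the torque climbs to about 0.38 N m, where the clutch slips and the torque suddenly drops: a click. 1.3 to 2.4 rad in all.
- knob_mark (a point): White mark on the rim of the knob's disc, 22 mm from the axis, towards the grip bar's +x. At the start it stands at the collar's white line; its angle clockwise from that line is the slip so far. 20 clicks make a turn of slip: valleys at 0.31, 0.63 .. rad, crests at 0.16, 0.47, 0.79; it has clicked only when clearly past the crest. Turned backwards, the knob opens the jaws.
- amber_bottle: Bystander: larger bottle with amber contents and blue cap, 68 mm across, 140 mm high; origin at its underside.
- tip_box: Bystander: clear pipette tip box, 78 x 126 x 74 mm; origin at its underside.
- timer: Bystander: white countdown timer, 46 x 64 x 59 mm; origin at its underside.
- swing_bin: White table-top bin beside the clamp, fixed obstacle: round, 150 mm across, 218 mm high; origin at the centre of its underside. Lies between the bottle's place and the clamp, farther from the robot.
Things that resemble listed ones, but are neither listed nor needed, are in the scene too. Leave any turquoise or yellow look-alike of the part that bears bottle_mid alone.

How it is judged:
By the outcome, as a careful person would: the job done as asked, in the order asked, and still so for the second after the job is handed in, with the robot touching nothing.
It also fails if it takes over 72 s, if anything falls off the work surface, if the arm or the gripper's body presses on something with over 40 N, if the wrist force passes 120 N, or if a joint passes its speed limit or range.

### The arm

A 6-joint arm with a two-finger parallel gripper is mounted at the origin on a cart in front of the work surface, level with it; the furniture and walls round the work are solid. World frame = base frame: x ahead of the robot, y to its left, z up, the work surface at z = 0. Lengths are in m, angles in rad, forces in N, time in s.
With the tool pointing down it reaches from about 0.3 to 0.85 m from the base axis. Payload 5.4 kg.
Tool frame: the origin (TCP) lies on the centre line of the jaws, within the pads' length; the fingertips stand 17 mm ahead of it and the grasp point (between the pads) lies 2 mm behind it (ctrl.tips_ahead is the distance from the TCP to the fingertips, in m); z points along the fingers, y is the line along which they close (so a half turn about z gives the same grasp; the last joint's range is limited). The gripper opens to 85 mm and grips with 20 to 120 N. Pads are 22 mm wide; open, the fingers measure 114 mm over their backs; the gripper's body (76 mm by 85 mm) begins 54 mm behind the grasp point. The pads swing forward as they close: fully open they stand 13 mm farther back than shut.
Start: joints at [0.897, 0.158, 1.597, -0, 1.386, -0.21], TCP at [0.257, 0.514, 0.248] pointing down, gripper open.
Joint ranges: [-2.91, 2.91], [-0.94, 2.29], [0.18, 2.7], [-1.29, 4.43], [0.17, 2.64], [-3, 3]. Speed limits (rad/s): [2.57, 2.57, 3.14, 3.14, 3.14, 3.14].

### API

Orientations are given as a unit quaternion [x, y, z, w].
In Python, from rig import telemetry, eyes, ctrl gives the robot as it stands.
- The arm moves only by the shell command python3 -m jog 'ROWS' [FORCE]. ROWS is JSON, a list that holds one entry, the list of rows, each a list of 5 numbers: the shift along the tool's x, y, z scaled (see below), then the turn about the tool's z scaled (see below), then the opening, from -1 (shut) to 1 (fully open). A call has 1 to 5 rows; each row shifts and turns the commanded pose from where the row before left it, along the tool's axes as they then stand; what a row does not reach is not made up. The controller multiplies each number of a shift by 100 mm and each number of a turn by 90 degrees. A row lasts 1/8 s, in which the tool goes at most 62.5 mm and 10.7 degrees, less where a joint would pass 70% of its speed; a pose out of reach is approached as far as the arm can. A call with a number of a shift or a turn outside -1 to 1 is refused whole. A call with a gripper value outside its range is refused whole. The fingers move at their own pace and stop on an object; FORCE is the grip in N (left out, the last holds). Time passes only in rows, so rows that do not move let the fingers close. It gives the time, the measured TCP pose, the force, the opening and the grip force at its end, in the units of the state.
- telemetry.observe(): the state, without advancing time (a new reading comes with each control period).
- eyes.read_camera(name): name is "scene" or "top" or "wrist"; returns a dict with "frame" (420x560x3 uint8, blue, green, red), "camera_matrix" (3x3 intrinsics, pixels), "k1" (the pictures are not rectified: a ray, as slopes to the right and down, at radius r is drawn at 1 + k1 r^2 times it, then the intrinsics apply), "position" and "rotation" of the camera in the world; the wrist camera has in their place "hand_eye" (4x4, takes a point from camera to tool coordinates, whose origin is the TCP and whose axes are the flange's). Camera axes: x right, y up, looking along -z (the intrinsics and any distortion apply to the point x, -y, -z); pixel columns grow to the right and rows downward; lengths in m; the calibration is good to about 2 mm. A picture is of the moment at which its call begins: read the wrist's pose just before it. There is no depth.
- ctrl.close_job(): hands the job in; it is judged then, once.
Trained networks look in a picture, given as the dict that the camera call returned (one of the last four; its "shot" number tells which), for a name from the list of things; names that differ only in an ending like _2 or _b are one class to them, and where a whole thing is asked for, a point or a joint stands for the part that bears it (a point fixed in the world has none). Each returns a list of dicts, best first, with "conf" (0 to 1); they miss things now and then, are a little off and sometimes report something else, mostly with a low value. They report only what shows in the picture. A call takes as long as a camera call. They do not tell look-alikes from the thing itself.
- eyes.search_frame(picture, target): "xyz" ([x, y, z] in m, in world coordinates, good to about 4 mm: the middle of the surface that is visible of it).
- eyes.cut_out(picture, target): "mask" (420x560 bool, what is visible of it).
The state is a dict: "clock": time; "qpos": joint angles; "qvel": joint speeds; "joint_torque": joint torques, N m; "tool_pos": TCP position; "eef_rot": TCP orientation; "ft_force": force on the tool from outside, world axes, zero at the start; "wrist_torque": the same for the moment, N m; "finger_gap": finger opening in m; "gripper_force": force on a finger pad.
Only numpy, scipy, OpenCV 4.12 (cv2) and the standard library are available. Lean on these libraries where they do the work, as an engineer would, in place of code of your own. Each camera call takes 0.05 s, during which the arm holds its last target. There are 200 camera calls.

## Working session

There is one attempt and no reset: what is moved stays moved. The work goes in short steps, Python scripts to look and compute and a shell command to move; the robot and the scene stay as the last step left them, time stands still between calls to the robot, and variables do not carry over. Pictures are saved under pics/ and viewed, at most 10 in all, crops included, and the job is handed in when it is done.

```bash
mkdir -p pics; cat > h.py <<'E'
import numpy as np, cv2
from rig import telemetry, eyes, ctrl
from scipy.spatial.transform import Rotation as R
def cam(p,st=None):
    if "hand_eye" in p:
        T=np.eye(4);T[:3,:3]=R.from_quat(st["eef_rot"]).as_matrix();T[:3,3]=st["tool_pos"]
        T=T@np.array(p["hand_eye"]);return T[:3,3],T[:3,:3]
    r=np.array(p["rotation"]);
    return np.array(p["position"]),(r if r.shape==(3,3) else R.from_quat(r).as_matrix())
def ray(p,uv,st=None):
    K=np.array(p["camera_matrix"]);c,M=cam(p,st)
    d=np.array([(uv[0]-K[0,2])/K[0,0],(uv[1]-K[1,2])/K[1,1]]);s=d.copy()
    for _ in range(20): s=d/(1+p["k1"]*(s@s))
    v=M@np.array([s[0],-s[1],-1]);return c,v/np.linalg.norm(v)
def onz(p,uv,z,st=None):
    c,v=ray(p,uv,st);return c+v*(z-c[2])/v[2]
def proj(p,X,st=None):
    K=np.array(p["camera_matrix"]);c,M=cam(p,st);q=M.T@(np.array(X)-c)
    s=np.array([q[0],-q[1]])/-q[2];s=s*(1+p["k1"]*(s@s));return K[:2,:2]@s+K[:2,2]
def tri(rays):
    A=np.zeros((3,3));b=np.zeros(3)
    for c,v in rays:
        P=np.eye(3)-np.outer(v,v);A+=P;b+=P@c
    return np.linalg.solve(A,b)
def snap(n): 
    st=telemetry.observe();return eyes.read_camera(n),st
E
python3 - <<'E'
from h import *
np.set_printoptions(precision=3,suppress=True)
print(telemetry.observe(),ctrl.tips_ahead)
ims=[]
for n in ["scene","top"]:
    p,st=snap(n);ims.append(p)
    print(n,{k:v for k,v in p.items() if k!="frame"})
    for t in ["bottle_mid","nest","clamp","jaw","collar","knob_grip","knob_mark","amber_bottle","tip_box","timer","swing_bin"]:
        print(t,[(np.round(d["xyz"],3),round(d["conf"],2),proj(p,d["xyz"]).round()) for d in eyes.search_frame(p,t)[:4]])
    cv2.imwrite(f"pics/{n}0.png",p["frame"])
E
```

```text
{'clock': 0.0, 'qpos': array([ 0.897,  0.159,  1.598, -0.   ,  1.386, -0.21 ]), 'qvel': array([ 0.001,  0.   , -0.001,  0.001,  0.001, -0.001]), 'joint_torque': array([  0.   , -39.599, -33.143,  -0.   ,   0.008,  -0.   ]), 'tool_pos': array([0.257, 0.514, 0.247]), 'eef_rot': array([ 0.23 ,  0.973, -0.001, -0.   ]), 'ft_force': array([-0.444,  1.015, -0.163]), 'wrist_torque': array([ 0.051,  0.026, -0.   ]), 'gripper_force': 0.0, 'finger_gap': 0.0852292786171295} 0.017
scene {'camera_matrix': array([[468.71,   0.  , 279.66],
       [  0.  , 468.71, 209.9 ],
       [  0.  ,   0.  ,   1.  ]]), 'k1': -0.07154312897721223, 'position': array([-0.098, -0.768,  1.028]), 'rotation': array([ 0.358, -0.124, -0.326,  0.866]), 'shot': 1}
bottle_mid [(array([0.3  , 0.225, 0.049]), 0.91, array([171., 200.])), (array([0.418, 0.234, 0.051]), 0.88, array([201., 180.])), (array([0.324, 0.321, 0.048]), 0.77, array([161., 181.])), (array([ 0.511, -0.219,  0.096]), 0.65, array([325., 237.]))]
nest [(array([ 0.509, -0.188,  0.019]), 0.97, array([315., 249.]))]
clamp [(array([ 0.511, -0.186,  0.02 ]), 0.92
[... 1053 characters left out ...]
nest [(array([ 0.521, -0.154,  0.014]), 0.81, array([312., 214.]))]
clamp [(array([ 0.52 , -0.156,  0.009]), 0.94, array([312., 214.]))]
jaw [(array([ 0.526, -0.143,  0.051]), 0.65, array([310., 210.]))]
collar [(array([ 0.518, -0.213,  0.084]), 0.83, array([333., 212.]))]
knob_grip [(array([ 0.52, -0.22,  0.08]), 0.62, array([335., 212.]))]
knob_mark [(array([ 0.518, -0.216,  0.076]), 0.66, array([334., 212.]))]
amber_bottle [(array([ 0.674, -0.346,  0.065]), 0.9, array([376., 168.]))]
tip_box [(array([ 0.549, -0.41 ,  0.072]), 0.81, array([397., 207.]))]
timer [(array([0.702, 0.085, 0.036]), 0.82, array([243., 153.])), (array([0.416, 0.242, 0.046]), 0.22, array([184., 235.]))]
swing_bin []
```

```bash
python3 - <<'E'
import cv2
a=cv2.imread("pics/scene0.png")[120:340,120:450];b=cv2.imread("pics/top0.png")[110:310,110:440]
cv2.imwrite("pics/s1.png",cv2.resize(a,None,fx=2.4,fy=2.4));cv2.imwrite("pics/t1.png",cv2.resize(b,None,fx=2.4,fy=2.4))
E
```

```text
(no output)
```

View pics/s1.png

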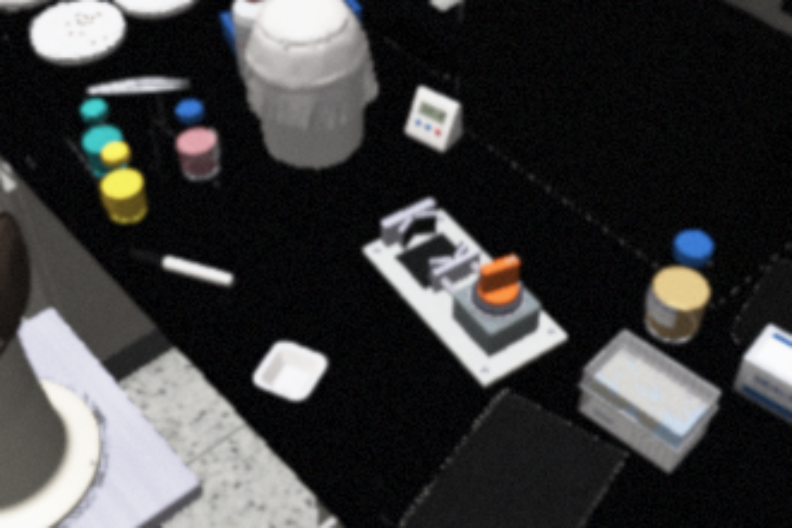

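View pics/t1.png

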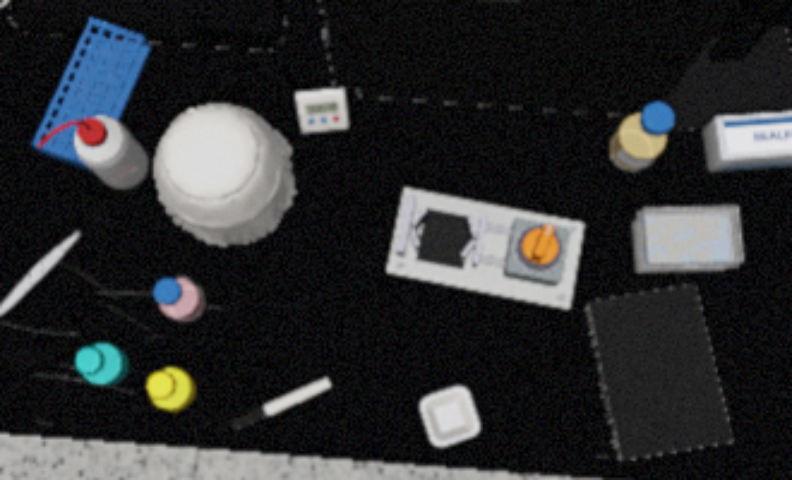

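Scene view: pink bottle at about px (202,182), with turquoise and yellow look-alikes beside it. The clamp is at (315,249) and the bin at (250,160). In the top view the clamp's jaws are on the left and its knob on the right, with the pink bottle at (184,234).

```bash
python3 -m jog '[[[-0.5,-0.33,0,0,1],[-0.5,-0.33,0,0,1],[-0.5,-0.33,0,0,1],[-0.5,-0.33,0,0,1],[-0.5,-0.33,0,0,1]]]' 40
python3 - <<'E'
from h import *
np.set_printoptions(precision=4,suppress=True)
p,_=snap("top")
print("plate",[onz(p,(np.array(c)/2.4+110),.0115)[:2] for c in [(404,187),(585,221),(570,308),(387,275)]])
print("bin top",onz(p,(208/2.4+110,157/2.4+110),.2)) 
s,_=snap("scene");print("bin bottom front",onz(s,(310/2.4+120,165/2.4+120),0.0))
w,st=snap("wrist");print(w["hand_eye"],st["tool_pos"],st["eef_rot"])
for q in (p,s,w):
  for t in ["bottle_mid","nest","collar","knob_grip"]:
    print(t,[(np.round(d["xyz"],3),round(d["conf"],2),proj(q,d["xyz"],st).round()) for d in eyes.search_frame(q,t)[:3]])
cv2.imwrite("pics/w1.png",w["frame"])
E
```

```text
clock: 1.82
tool_pos: [0.4077, 0.2531, 0.2486]
eef_rot: [0.23, 0.973, 0.0, 0.0]
ft_force: [0.6, 1.0, -0.6]
finger_gap: 0.0855
gripper_force: 0.0
plate [array([ 0.5997, -0.0394]), array([ 0.5707, -0.2876]), array([ 0.4503, -0.272 ]), array([ 0.4763, -0.0258])]
bin top [0.5673 0.1898 0.2   ]
bin bottom front [0.5378 0.147  0.    ]
[[-0.0005  0.9465  0.3228  0.0842]
 [ 1.      0.0005  0.0001 -0.0002]
 [-0.      0.3228 -0.9465 -0.1258]
 [ 0.      0.      0.      1.    ]] [0.4096 0.2506 0.2486] [ 0.2333  0.9724 -0.0005  0.001 ]
bottle_mid [(array([0.421, 0.237, 0.048]), 0.58, array([185., 234.])), (array([0.304, 0.232, 0.044]), 0.49, array([182., 272.]))]
nest [(array([ 0.518, -0.152,  0.012]), 0.72, array([311., 215.]))]
collar [(array([ 0.516, -0.213,  0.08 ]), 0.84, array([333., 213.])), (array([0.702, 0.082, 0.037]), 0.26, array([244., 153.]))]
knob_grip [(array([ 0.518, -0.222,  0.077]), 0.45, array([336., 212.])), (array([0.418, 0.236, 0.046]), 0.4, array([186., 235.]))]
bottle_mid [(array([0.298, 0.225, 0.05 ]), 0.96, array([170., 200.])), (array([0.418, 0.235, 0.05 ]), 0.89, array([201., 180.])), (array([0.322, 0.319, 0.043]), 0.86, array([161., 182.]))]
nest [(array([ 0.51 , -0.186,  0.014]), 0.89, array([315., 250.])), (array([0.696, 0.076, 0.034]), 0.74, array([300., 170.]))]
collar [(array([ 0.512, -0.227,  0.079]), 0.93, array([327., 243.]))]
knob_grip [(array([ 0.515, -0.22 ,  0.097]), 0.55, array([326., 236.]))]
bottle_mid [(array([0.309, 0.246, 0.102]), 0.88, array([213.,  84.])), (array([0.331, 0.328, 0.103]), 0.86, array([329.,  57.])), (array([0.417, 0.247, 0.049]), 0.8, array([282., 191.]))]
nest [(array([ 0.483, -0.099,  0.012]), 0.81, array([ 66., 346.]))]
collar []
knob_grip []
```

View pics/w1.png

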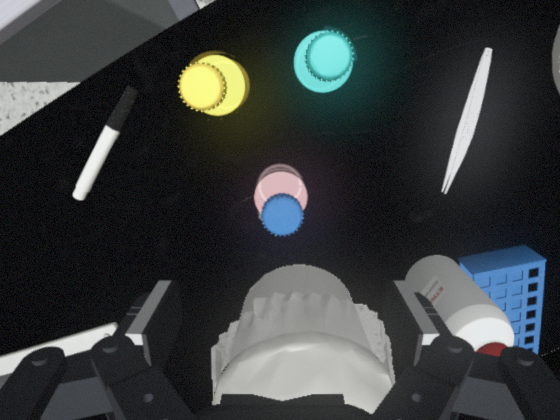

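The wrist view shows the pink bottle's cap at (282,215), clear of its neighbours, with the bin just beyond it.

```bash
cat > cap.py <<'E'
from h import *
np.set_printoptions(precision=4,suppress=True)
def blue(p,near,rad=30):
    h=cv2.cvtColor(p["frame"],cv2.COLOR_BGR2HSV);m=cv2.inRange(h,(100,110,60),(125,255,255))
    Y,X=np.mgrid[:420,:560];m[(X-near[0])**2+(Y-near[1])**2>rad**2]=0
    M=cv2.moments(m,True);return np.array([M["m10"]/M["m00"],M["m01"]/M["m00"]]),M["m00"]
if __name__=="__main__":
    t,_=snap("top");s,_=snap("scene");w,st=snap("wrist")
    g=np.array([.418,.237,.098]);rs=[]
    for q in (t,s,w):
        uv,n=blue(q,proj(q,g,st),14 if q is not w else 35);rs.append(ray(q,uv,st));print(uv,n,onz(q,uv,.097,st))
    print(tri(rs),tri(rs[:2]),tri(rs[1:]))
    x=tri(rs);d=R.from_quat(st["eef_rot"]).inv().apply(np.array([x[0],x[1],st["tool_pos"][2]])-st["tool_pos"]);print("tool shift",d)
E
python3 cap.py
```

```text
[179.7067 229.4267] 75.0 [0.4259 0.2437 0.097 ]
[198.41 165.31] 100.0 [0.4264 0.2501 0.097 ]
[278.2735 220.7663] 1382.0 [0.4227 0.2434 0.097 ]
[0.4233 0.2436 0.1017] [0.4239 0.2426 0.1034] [0.4222 0.244  0.1023]
tool shift [-0.0198 -0.0028 -0.    ]
```

```bash
python3 -m jog '[[[-0.19,-0.03,0,0,1],[0,0,0.4,0,1],[0,0,0,0,1]]]'; python3 cap.py
```

```text
clock: 3.1
tool_pos: [0.4214, 0.2423, 0.2055]
eef_rot: [0.23, 0.973, -0.002, -0.003]
ft_force: [0.1, -1.0, 0.1]
finger_gap: 0.0854
gripper_force: 0.0
[176.5 234.5] 8.0 [0.4099 0.2513 0.097 ]
[198.4356 165.3564] 101.0 [0.4264 0.2499 0.097 ]
[281.9462 213.817 ] 1896.0 [0.4226 0.2433 0.097 ]
[0.4169 0.2452 0.1054] [0.4159 0.2461 0.1036] [0.4221 0.2438 0.1023]
tool shift [ 0.0065 -0.0011 -0.    ]
```

```bash
python3 -m jog '[[[0,0.02,0.5,0,1],[0,0,0.5,0,1],[0,0,0.35,0,1],[0,0,0.15,0,1],[0,0,0,0,1]]]'; python3 -m jog '[[[0,0,0,0,-1],[0,0,0,0,-1],[0,0,0,0,-1],[0,0,0,0,-1],[0,0,0,0,-1]]]' 40
```

```text
clock: 3.88
tool_pos: [0.4241, 0.2456, 0.0589]
eef_rot: [0.23, 0.973, 0.0, 0.0]
ft_force: [0.1, -0.0, 1.1]
finger_gap: 0.0854
gripper_force: 0.0
clock: 4.5
tool_pos: [0.425, 0.2457, 0.0605]
eef_rot: [0.23, 0.973, 0.001, 0.001]
ft_force: [-2.1, -1.8, 6.5]
finger_gap: 0.0545
gripper_force: 40.7
```

```bash
python3 -m jog '[[[0,0,-0.4,0,-1],[0,0,-0.5,0,-1],[-0.25,-0.5,-0.2,0,-1],[-0.25,-0.5,0,0,-1],[-0.25,-0.5,0,0,-1]]]'; python3 -m jog '[[[-0.25,-0.5,0,0,-1],[-0.25,-0.5,0,0,-1],[0,0,0,0.118,-1],[0,0,0,0.118,-1],[0,0,0,0.118,-1]]]';python3 -m jog '[[[0,0,0,0.118,-1],[0,0,0,0.118,-1],[0,0,0,0.118,-1],[0,0,0,0.065,-1],[0,0,0,0,-1]]]'
python3 - <<'E'
from h import *
np.set_printoptions(precision=4,suppress=True)
print(telemetry.observe()["qpos"])
s,_=snap("scene");w,st=snap("wrist")
print(st["tool_pos"],R.from_quat(st["eef_rot"]).as_matrix()[:,:2].T)
for q in (s,w):
  for t in ["bottle_mid","nest","collar","knob_grip","jaw","knob_mark"]:
    print(t,[(np.round(d["xyz"],3),round(d["conf"],2),proj(q,d["xyz"],st).round()) for d in eyes.search_frame(q,t)[:3]])
cv2.imwrite("pics/w2.png",w["frame"])
E
```

```text
clock: 5.12
tool_pos: [0.4238, 0.0763, 0.1696]
eef_rot: [0.229, 0.973, 0.0, 0.001]
ft_force: [1.0, 0.1, -2.6]
finger_gap: 0.0544
gripper_force: 43.0
clock: 5.75
tool_pos: [0.4236, -0.0344, 0.169]
eef_rot: [0.491, 0.871, 0.0, 0.001]
ft_force: [0.1, 0.5, -1.4]
finger_gap: 0.0543
gripper_force: 43.1
clock: 6.38
tool_pos: [0.4237, -0.0341, 0.1689]
eef_rot: [0.744, 0.669, 0.0, 0.0]
ft_force: [-0.9, 0.2, -2.1]
finger_gap: 0.054
gripper_force: 43.1
[-0.3663 -0.1683  2.0853  0.      1.2235 -0.2603]
[ 0.4236 -0.0341  0.1688] [[ 0.105   0.9945 -0.0002]
 [ 0.9945 -0.105   0.0009]]
bottle_mid [(array([ 0.416, -0.043,  0.157]), 0.82, array([254., 203.])), (array([0.299, 0.225, 0.054]), 0.81, array([170., 199.])), (array([ 0.526, -0.144,  0.041]), 0.53, array([309., 232.]))]
nest [(array([ 0.508, -0.187,  0.014]), 0.66, array([314., 251.]))]
collar [(array([ 0.509, -0.23 ,  0.08 ]), 0.73, array([327., 244.]))]
knob_grip [(array([ 0.515, -0.217,  0.092]), 0.63, array([325., 237.])), (array([ 0.51 , -0.19 ,  0.018]), 0.57, array([316., 250.]))]
jaw [(array([ 0.523, -0.142,  0.04 ]), 0.69, array([307., 233.]))]
knob_mark [(array([ 0.516, -0.221,  0.095]), 0.84, array([327., 237.])), (array([ 0.512, -0.188,  0.021]), 0.69, array([316., 249.]))]
bottle_mid [(array([ 0.425, -0.025,  0.157]), 0.71, array([286., 271.]))]
nest [(array([ 0.531, -0.094,  0.015]), 0.91, array([414., 249.]))]
collar [(array([ 0.514, -0.209,  0.082]), 0.96, array([416., 415.])), (array([ 0.533, -0.093,  0.007]), 0.45, array([413., 245.]))]
knob_grip [(array([ 0.515, -0.204,  0.081]), 0.92, array([418., 410.]))]
jaw [(array([ 0.536, -0.131,  0.046]), 0.83, array([432., 306.]))]
knob_mark [(array([ 0.518, -0.206,  0.079]), 0.97, array([420., 408.]))]
```

View pics/w2.png

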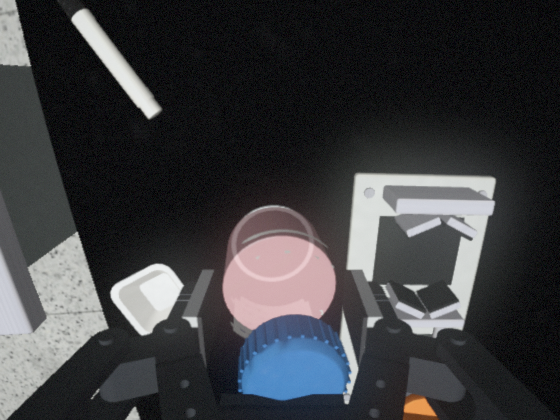

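```bash
python3 - <<'E'
import cv2
a=cv2.imread("pics/w2.png")[160:340,340:510]
cv2.imwrite("pics/w2c.png",cv2.resize(a,None,fx=3.3,fy=3.3,interpolation=cv2.INTER_CUBIC))
E
```

```text
(no output)
```

View pics/w2c.png

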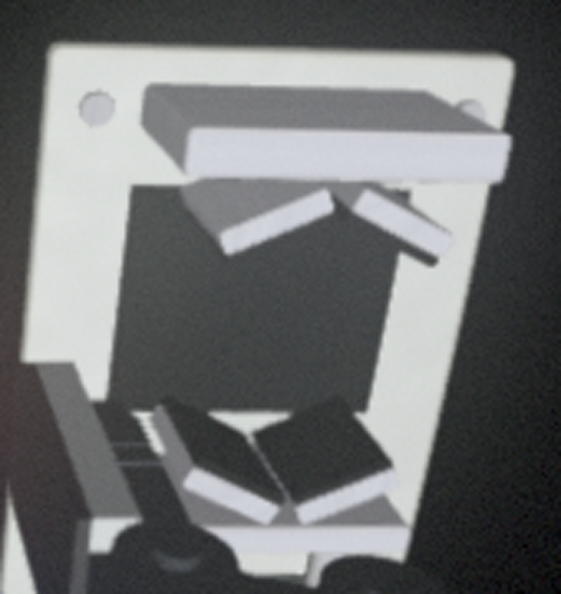

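Zoomed wrist view: plate corners at crop (50,45) and (512,55). The jaw tops show as light strips, fixed V from (226,254) to (446,256) and moving V from (192,472) to (393,470).

```bash
python3 - <<'E'
from h import *
np.set_printoptions(precision=4,suppress=True)
w,st=snap("wrist");f=lambda c:np.array(c)/3.3+[340,160]
A,B=[onz(w,f(c),.0115,st) for c in [(48,44),(514,56)]]
L=onz(w,f((22,360)),.0115,st);Rr=onz(w,f((437,420)),.0115,st)
print("corners",A,B,np.linalg.norm(A-B),L,Rr)
for a,b in [(A,L),(B,Rr)]: d=(a-b)[:2];print("yaw of y",np.degrees(np.arctan2(-d[0],d[1])))
d=(B-A)[:2];print("yaw of x",np.degrees(np.arctan2(d[1],d[0])))
yaw=np.radians(-6.0);ex=np.array([np.cos(yaw),np.sin(yaw)]);ey=np.array([-ex[1],ex[0]])
o=((A+B)/2)[:2]-.140*ey;print("origin",o,"knob axis",o-.05*ey)
loc=lambda p:np.array([(p[:2]-o)@ex,(p[:2]-o)@ey])
print("plate edges local",loc(L),loc(Rr))
for n,c in dict(fl0=(226,254),fl1=(334,212),fr0=(355,210),fr1=(446,254),ml0=(192,472),ml1=(280,512),mr0=(300,510),mr1=(393,470),hang=(188,128),hang2=(512,135)).items():
    print(n,loc(onz(w,f(c),.051,st)))
print("dark",[loc(onz(w,f(c),.0115,st)) for c in [(132,185),(108,410),(370,410),(405,190)]])
t,_=snap("top");s,_=snap("scene");ks=[]
for q in(t,s,w):
    m=cv2.inRange(cv2.cvtColor(q["frame"],cv2.COLOR_BGR2HSV),(5,150,120),(15,255,255));M=cv2.moments(m,True)
    uv=(M["m10"]/M["m00"],M["m01"]/M["m00"]);print(uv,M["m00"]);ks.append(ray(q,uv,st))
k=tri(ks[:2]);print("knob",k,loc(k))
E
```

```text
corners [ 0.4824 -0.0219  0.0115] [ 0.5999 -0.0369  0.0115] 0.11840724172706162 [ 0.4719 -0.1076  0.0115] [ 0.5872 -0.1401  0.0115]
yaw of y -7.014756164153708
yaw of y -7.016031050130965
yaw of x -7.2768474079321495
origin [ 0.5265 -0.1687] knob axis [ 0.5213 -0.2184]
plate edges local [-0.0607  0.0551] [0.0573 0.0347]
fl0 [-0.0241  0.1024]
fl1 [-0.0007  0.1124]
fr0 [0.0041 0.1128]
fr1 [0.0271 0.102 ]
ml0 [-0.0256  0.0455]
ml1 [-0.0023  0.0336]
mr0 [0.0027 0.034 ]
mr1 [0.0244 0.045 ]
hang [-0.0358  0.132 ]
hang2 [0.0374 0.1303]
dark [array([-0.0354,  0.1047]), array([-0.0362,  0.0395]), array([0.0373, 0.0384]), array([0.0363, 0.1031])]
(334.2368421052632, 213.1315789473684) 38.0
(327.6235294117647, 237.8764705882353) 170.0
(418.4453961456103, 406.9036402569593) 467.0
knob [ 0.5167 -0.2188  0.0867] [-0.0045 -0.0509]
```

```bash
python3 -m jog '[[[-0.16,0.39,0,0.011,-1],[-0.16,0.39,0,0,-1],[-0.16,0.38,0,0,-1],[0,0,0.3,0,-1],[0,0,0,0,-1]]]'
python3 - <<'E'
from cap import *
s,_=snap("scene");t,_=snap("top");w,st=snap("wrist");tp=st["tool_pos"];print(tp,R.from_quat(st["eef_rot"]).as_matrix()[:,0])
g=np.array([tp[0],tp[1],tp[2]+.04]);rs=[]
for q in (s,t,w):
    try:
        uv,n=blue(q,proj(q,g,st),16 if q is not w else 60);x=onz(q,uv,g[2]-.003,st);print(uv,n,x,x-tp);rs.append(ray(q,uv,st))
    except ZeroDivisionError: print("none")
cv2.imwrite("pics/w3.png",w["frame"])
E
```

```text
clock: 7.85
tool_pos: [0.5311, -0.0947, 0.1356]
eef_rot: [0.75, 0.662, -0.001, -0.003]
ft_force: [-0.1, -0.2, -0.7]
finger_gap: 0.054
gripper_force: 43.1
[ 0.5327 -0.0952  0.1384] [0.124  0.9923 0.0003]
[301.6705 187.6477] 88.0 [ 0.5367 -0.0996  0.1754] [ 0.004  -0.0044  0.037 ]
none
[291.784  368.5745] 5809.0 [ 0.5348 -0.0946  0.1754] [0.0021 0.0006 0.037 ]
```

View pics/w3.png

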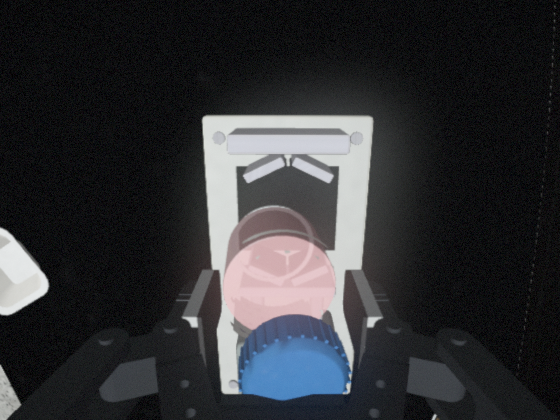

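The wrist view shows the bottle above the clamp between the fingers: cap centre about (295,370), base ring about (276,245), fixed jaw apex at (288,158). The bottle may be tilted sideways, so I'll quantify that.

```bash
python3 - <<'E'
from h import *
np.set_printoptions(precision=4,suppress=True)
w,st=snap("wrist");tp=st["tool_pos"];print(tp,w["camera_matrix"][0,0],w["k1"])
Rt=R.from_quat(st["eef_rot"])
b=tp[2]-.0605
T=lambda uv,z:Rt.inv().apply(onz(w,uv,z,st)-tp)
print("cap L,R",T((240,375),b+.1),T((351,375),b+.1))
print("body L,R",T((223,284),b+.06),T((336,284),b+.06))
print("ring L,R,top,bot",T((232,245),b),T((318,245),b),T((276,205),b),T((277,283),b))
A,B=onz(w,(202.5,116),.0115,st),onz(w,(373.5,116),.0115,st);print(A,B,np.linalg.norm(A-B),np.degrees(np.arctan2((B-A)[1],(B-A)[0])))
print("apex",onz(w,(288.5,161),.051,st), "dark L/R",onz(w,(237,220),.0115,st),onz(w,(338,220),.0115,st))
print("V outer",onz(w,(247,184),.051,st),onz(w,(332,183),.051,st))
E
```

```text
[ 0.5332 -0.0954  0.1392] 359.8417464703331 -0.07407465852578943
cap L,R [ 0.0006 -0.0139 -0.0395] [ 0.0004  0.0201 -0.0395]
body L,R [ 0.0091 -0.0247  0.0005] [0.009  0.0206 0.0005]
ring L,R,top,bot [-0.001  -0.0294  0.0605] [-0.001   0.0193  0.0605] [ 0.0228 -0.0043  0.0605] [-0.0255 -0.004   0.0605]
[ 0.486  -0.0235  0.0115] [ 0.603  -0.0381  0.0115] 0.11786357248688392 -7.117001549824991
apex [ 0.5412 -0.0545  0.051 ] dark L/R [ 0.4973 -0.1019  0.0115] [ 0.5727 -0.1114  0.0115]
V outer [ 0.5143 -0.0655  0.051 ] [ 0.5661 -0.0713  0.051 ]
```

```bash
python3 -m jog '[[[0,0.06,0,0,-1],[0,0,0.3,0,-1],[0,0,0.2,0,-1],[0,0,0.08,0,-1],[0,0,0,0,-1]]]'
```

```text
clock: 8.68
tool_pos: [0.5392, -0.0962, 0.0805]
eef_rot: [0.75, 0.662, -0.0, 0.0]
ft_force: [-0.2, -0.8, -0.8]
finger_gap: 0.0543
gripper_force: 43.1
```

```bash
python3 -m jog '[[[0,0,0.03,0,-1],[0,0,0,0,-1]]]'; python3 -m jog '[[[0,0,0.02,0,-1],[0,0,0,0,-1]]]'
```

```text
clock: 8.93
tool_pos: [0.5394, -0.0964, 0.0779]
eef_rot: [0.75, 0.662, 0.0, 0.001]
ft_force: [0.2, 1.0, -1.2]
finger_gap: 0.0539
gripper_force: 43.1
clock: 9.18
tool_pos: [0.5389, -0.0962, 0.0753]
eef_rot: [0.75, 0.662, -0.0, -0.0]
ft_force: [0.4, 0.6, -1.6]
finger_gap: 0.0546
gripper_force: 43.1
```

```bash
python3 -m jog '[[[0,0,0.02,0,-1],[0,0,0,0,-1]]]'; python3 -m jog '[[[0,0,0.02,0,-1],[0,0,0,0,-1]]]'; python3 - <<'E'
from h import *
w,st=snap("wrist");print(st["tool_pos"],st["ft_force"],st["wrist_torque"]);cv2.imwrite("pics/w4.png",w["frame"])
E
```

```text
clock: 9.43
tool_pos: [0.5388, -0.0961, 0.0731]
eef_rot: [0.75, 0.662, -0.0, -0.0]
ft_force: [-0.1, -0.1, -1.1]
finger_gap: 0.0542
gripper_force: 43.1
clock: 9.68
tool_pos: [0.5392, -0.0963, 0.0721]
eef_rot: [0.75, 0.662, 0.0, 0.0]
ft_force: [-1.7, 1.2, 4.3]
finger_gap: 0.0541
gripper_force: 44.0
[ 0.53919908 -0.09625698  0.0720864 ] [-1.73701717  1.17928039  4.25124648] [0.16964275 0.49434797 0.05195615]
```

View pics/w4.png

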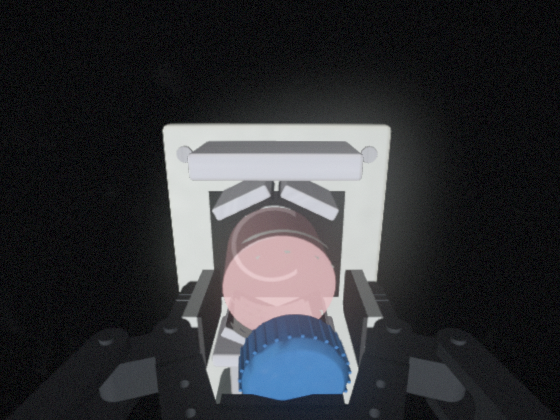

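The bottle is between the jaws (base at about (270,240), fixed jaw apex at (276,185)) and touching the plate. Releasing.

```bash
python3 -m jog '[[[0,0,0.01,0,-1],[0,0,0,0,-0.1],[0,0,0,0,0.3],[0,0,0,0,1],[0,0,0,0,1]]]'; python3 -m jog '[[[0,0,-0.3,0,1],[0,0,-0.6,0,1],[0,0,0,0,1]]]'; python3 - <<'E'
from cap import *
s,_=snap("scene");t,_=snap("top");w,st=snap("wrist");tp=st["tool_pos"];print(tp)
cv2.imwrite("pics/w5.png",w["frame"])
h=cv2.resize(s["frame"][170:300,240:400],None,fx=3.5,fy=3.5);cv2.imwrite("pics/c5.png",np.hstack([h[:420],cv2.resize(w["frame"],None,fx=.42*0+.43,fy=1)][:1]+[cv2.resize(w["frame"][:,140:420],(240,420))]))
g=np.array([.5345,-.0955,.11]);rs=[]
for q in (s,t,w):
    try:
        uv,n=blue(q,proj(q,g,st),16 if q is not w else 60);print(uv,n,onz(q,uv,g[2],st));rs.append(ray(q,uv,st))
    except ZeroDivisionError: print("none")
print(tri(rs))
E
```

```text
clock: 10.35
tool_pos: [0.539, -0.0963, 0.0702]
eef_rot: [0.75, 0.662, 0.0, 0.0]
ft_force: [-1.1, 0.1, -0.2]
finger_gap: 0.0851
gripper_force: 0.0
clock: 10.72
tool_pos: [0.5425, -0.0977, 0.1658]
eef_rot: [0.75, 0.662, 0.002, 0.005]
ft_force: [0.1, -0.1, -0.2]
finger_gap: 0.0852
gripper_force: 0.0
[ 0.5393 -0.0963  0.1607]
[299.3162 203.8889] 117.0 [ 0.5355 -0.0928  0.11  ]
none
[270.1888 253.0125] 2649.0 [ 0.5318 -0.0967  0.11  ]
[ 0.5325 -0.0953  0.1136]
```

View pics/c5.png

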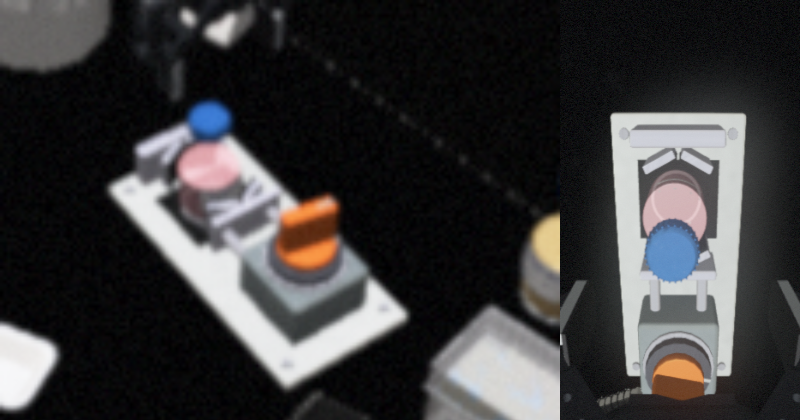

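The scene crop shows the bottle standing upright between the jaws. The wrist view agrees, with the cap centred between the V's. Next is the knob.

```bash
python3 -m jog '[[[0,-0.1,-0.6,0,1],[-0.5,0,-0.2,0,1],[0,0,0,0,1],[0,0,0,0,1]]]'; cat > knob.py <<'E'
from h import *
np.set_printoptions(precision=4,suppress=True)
def look(name=None,vis=True):
    w,st=snap("wrist");print(st["tool_pos"],R.from_quat(st["eef_rot"]).as_matrix()[:,0])
    for t in ["knob_grip","knob_mark","collar"]:
        print(t,[(np.round(d["xyz"],4),round(d["conf"],2),proj(w,d["xyz"],st).round()) for d in eyes.search_frame(w,t)[:2]])
    h=cv2.cvtColor(w["frame"],cv2.COLOR_BGR2HSV);m=cv2.inRange(h,(4,140,90),(18,255,255))
    c,_=cv2.findContours(m,cv2.RETR_EXTERNAL,cv2.CHAIN_APPROX_NONE);c=max(c,key=cv2.contourArea);x,y,ww,hh=cv2.boundingRect(c);print(x,y,ww,hh,cv2.contourArea(c))
    if name:
        x0,y0=max(x-25,0),max(y-25,0);a=w["frame"][y0:y+hh+25,x0:x+ww+25];print("crop origin",x0,y0,"scale 5")
        cv2.imwrite(name,cv2.resize(a,None,fx=5,fy=5,interpolation=cv2.INTER_CUBIC)[:600,:800])
    return w,st
if __name__=="__main__":
    import sys;look(sys.argv[1])
E
python3 knob.py pics/k1.png
```

```text
clock: 11.38
tool_pos: [0.5219, -0.144, 0.2381]
eef_rot: [0.75, 0.662, -0.001, -0.002]
ft_force: [1.0, -0.5, -0.8]
finger_gap: 0.0853
gripper_force: 0.0
[ 0.5219 -0.144   0.2381] [0.1248 0.9922 0.0019]
knob_grip [(array([ 0.5226, -0.2108,  0.1014]), 0.68, array([295., 279.]))]
knob_mark [(array([ 0.5195, -0.2144,  0.1014]), 0.76, array([292., 284.])), (array([ 0.6983, -0.3211,  0.0471]), 0.73, array([467., 324.]))]
collar [(array([ 0.5211, -0.2128,  0.0794]), 0.77, array([293., 269.]))]
265 252 56 57 2205.5
crop origin 240 227 scale 5
```

View pics/k1.png

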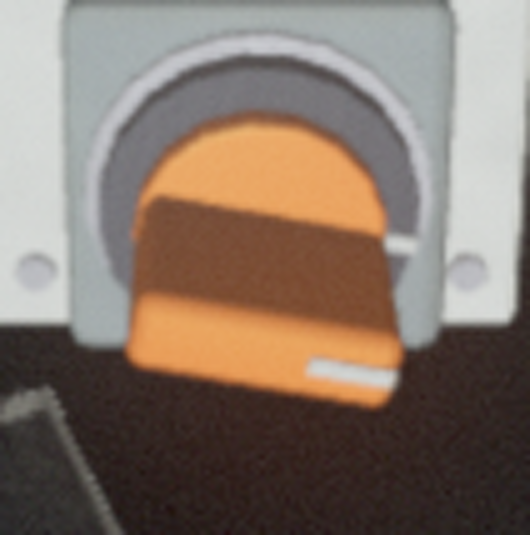

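The wrist crop shows the bar's top face at crop (130–400, 293–405), with its white mark at the right-hand end next to the collar's line at (403,243).

```bash
python3 - <<'E'
from h import *
np.set_printoptions(precision=4,suppress=True)
w,st=snap("wrist");Rt=R.from_quat(st["eef_rot"]);tp=st["tool_pos"]
P=[onz(w,np.array(c)/5+[240,227],.116,st) for c in [(132,366),(380,405),(402,332),(142,293)]]
c=np.mean(P,0);print(P,c,"tool",Rt.inv().apply(c-tp))
for a,b in [(P[0],P[1]),(P[3],P[2])]:
    d=b-a;e=Rt.inv().apply(d);print(np.linalg.norm(d),"world ang",np.degrees(np.arctan2(d[1],d[0])),"tool ang",np.degrees(np.arctan2(e[1],e[0])))
# triangulate from fixed cams: orange
ks=[]
for n in ("scene","top"):
    q,_=snap(n);m=cv2.inRange(cv2.cvtColor(q["frame"],cv2.COLOR_BGR2HSV),(5,150,120),(15,255,255));M=cv2.moments(m,True)
    print(n,M["m00"]);ks.append(onz(q,(M["m10"]/M["m00"],M["m01"]/M["m00"]),.1))
print(ks, st["qpos"])
E
```

```text
[array([ 0.499 , -0.2187,  0.116 ]), array([ 0.5378, -0.231 ,  0.116 ]), array([ 0.5425, -0.2178,  0.116 ]), array([ 0.5024, -0.2056,  0.116 ])] [ 0.5204 -0.2183  0.116 ] tool [-0.0746  0.0076  0.1228]
0.04071230920514207 world ang -17.493000396736495 tool ang 100.42023503922715
0.04191401100897151 world ang -16.856431287578413 tool ang 99.78366397902762
scene 167.0
top 34.0
[array([ 0.5122, -0.2279,  0.1   ]), array([ 0.5079, -0.2175,  0.1   ])] [-0.4914  0.0815  1.6999  0.0002  1.3629 -0.368 ]
```

```bash
python3 -m jog '[[[-0.4,0.06,0,0,1],[-0.34,0,0,0,1],[0,0,0,-0.118,1],[0,0,0,-0.118,1],[0,0,0,-0.118,1]]]'; python3 -m jog '[[[0,0,0,-0.118,1],[0,0,0,-0.118,1],[0,0,0,-0.118,1],[0,0,0,-0.118,1],[0,0,0,-0.058,1]]]'; python3 -m jog '[[[0,0,0.3,0,1],[0,0,0,0,1]]]'; python3 knob.py pics/k2.png
```

```text
clock: 12.35
tool_pos: [0.5196, -0.2187, 0.2401]
eef_rot: [0.537, 0.844, 0.0, -0.0]
ft_force: [-0.1, 0.5, -0.3]
finger_gap: 0.0858
gripper_force: 0.0
clock: 12.98
tool_pos: [0.5196, -0.2185, 0.2402]
eef_rot: [0.151, 0.989, 0.0, -0.0]
ft_force: [-0.7, -0.1, 0.6]
finger_gap: 0.0852
gripper_force: 0.0
clock: 13.22
tool_pos: [0.5182, -0.2175, 0.2078]
eef_rot: [0.153, 0.988, 0.001, -0.003]
ft_force: [0.2, 0.5, 0.3]
finger_gap: 0.0854
gripper_force: 0.0
[ 0.5182 -0.2175  0.2078] [-0.9534  0.3017  0.0053]
knob_grip [(array([ 0.5203, -0.2183,  0.078 ]), 0.58, array([282., 210.]))]
knob_mark [(array([ 0.5171, -0.2176,  0.0787]), 0.56, array([281., 207.]))]
collar []
251 181 59 77 2259.5
crop origin 226 156 scale 5
```

View pics/k2.png

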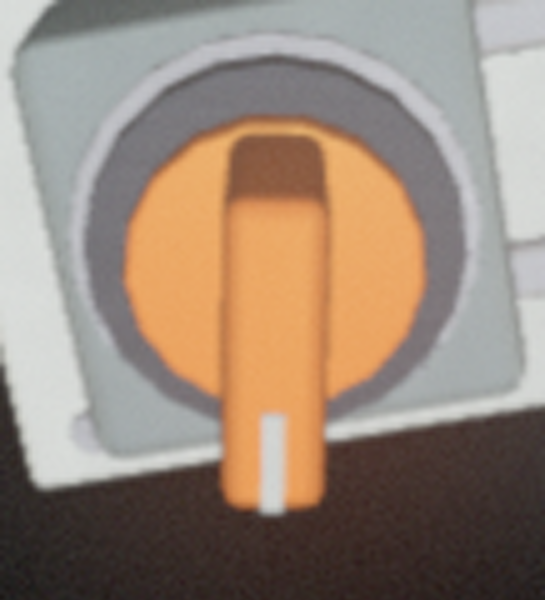

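The crop shows the bar aligned with the tool's x (vertical in the image) and its top face centred at about crop (273,355).

```bash
python3 - <<'E'
from h import *
w,st=snap("wrist");c=onz(w,(280.6,226.8),.116,st);print(st["tool_pos"],c,R.from_quat(st["eef_rot"]).inv().apply(c-st["tool_pos"]))
E
```

```text
[ 0.52019827 -0.21907804  0.2116316 ] [ 0.52269755 -0.22096358  0.116     ] [-0.00276919 -0.00098666  0.09563767]
```

```bash
python3 -m jog '[[[-0.01,0,0.5,0,1],[0,0,0.4,0,1],[0,0,0.17,0,1],[0,0,0,0,1]]]' 60; python3 -m jog '[[[0,0,0,0,-1],[0,0,0,0,-1],[0,0,0,0,-1],[0,0,0,0,-1],[0,0,0,0,-1]]]' 60; python3 -m jog '[[[0,0,0,0,-1],[0,0,0,0,-1]]]'; python3 -c "
from h import *
s=telemetry.observe();print(s['ft_force'],s['wrist_torque'],s['qpos'])"
```

```text
clock: 13.98
tool_pos: [0.5204, -0.219, 0.1032]
eef_rot: [0.153, 0.988, 0.0, -0.0]
ft_force: [0.0, -0.7, -0.4]
finger_gap: 0.0854
gripper_force: 0.0
clock: 14.6
tool_pos: [0.5208, -0.2192, 0.1039]
eef_rot: [0.153, 0.988, -0.0, 0.0]
ft_force: [-1.5, 0.2, 4.2]
finger_gap: 0.0133
gripper_force: 59.6
clock: 14.85
tool_pos: [0.5208, -0.2192, 0.1039]
eef_rot: [0.153, 0.988, -0.0, 0.0]
ft_force: [-1.4, 0.3, 5.4]
finger_gap: 0.0134
gripper_force: 59.8
[-1.4206576   0.30166033  5.41296269] [ 0.12194909  0.2581017  -0.12703569] [-6.12230715e-01  2.87951277e-01  1.74808864e+00 -1.03324226e-05
  1.10481693e+00 -1.87621517e+00]
```

```bash
cat > o.py <<'E'
from h import *
s=telemetry.observe();m=R.from_quat(s["eef_rot"]).as_matrix()
print("yaw %.1f tz %.3f"%(np.degrees(np.arctan2(m[1,0],m[0,0])),s["wrist_torque"][2]),s["ft_force"].round(1),s["tool_pos"].round(4),round(s["clock"],2),round(s["qpos"][5],2))
E
python3 o.py; python3 -m jog '[[[0,0,0,0.1,-1],[0,0,0,0.1,-1],[0,0,0,0,-1]]]' >/dev/null; python3 o.py;  python3 -m jog '[[[0,0,0,0.1,-1],[0,0,0,0.1,-1],[0,0,0,0.1,-1],[0,0,0,0,-1]]]' >/dev/null; python3 o.py
```

```text
yaw 162.4 tz -0.127 [-1.4  0.3  5.4] [ 0.5208 -0.2192  0.1039] 14.85 -1.88
yaw 144.4 tz -0.092 [-1.6  0.1  5.3] [ 0.5208 -0.2193  0.1039] 15.22 -1.56
yaw 117.4 tz -0.078 [-2.  -1.1  6.1] [ 0.5207 -0.2193  0.1039] 15.72 -1.09
```

```bash
python3 - <<'E'
from h import *
w,st=snap("wrist");s,_=snap("scene")
a=cv2.resize(s["frame"][180:290,250:370],None,fx=3.5,fy=3.5)[:385]
b=cv2.resize(w["frame"],None,fx=.9,fy=.9)[:385]
b=b[:, :380]
cv2.imwrite("pics/m1.png",np.hstack([a,b]))
E
```

```text
Traceback (most recent call last):
ValueError: all the input array dimensions except for the concatenation axis must match exactly, but along dimension 0, the array at index 0 has size 385 and the array at index 1 has size 378
```

```bash
for i in 1 2 3 4; do python3 -m jog '[[[0,0,0,0.06,-1]]]' >/dev/null; python3 o.py; done; python3 - <<'E'
from h import *
w,st=snap("wrist")
for t in ["jaw","knob_mark","collar"]:
  for q in (w,):
    print(t,[(np.round(d["xyz"],4),round(d["conf"],2)) for d in eyes.search_frame(q,t)[:2]])
E
```

```text
yaw 111.9 tz 0.248 [-1.3  1.1  5.3] [ 0.5207 -0.2193  0.1039] 15.95 -0.99
yaw 106.5 tz 0.246 [-1.3 -0.   5.2] [ 0.5207 -0.2194  0.1039] 16.07 -0.9
yaw 101.1 tz 0.288 [-1.4  0.4  5.1] [ 0.5207 -0.2193  0.1039] 16.2 -0.81
yaw 95.7 tz 0.226 [-2.6  0.1  4.8] [ 0.5207 -0.2193  0.1039] 16.32 -0.71
jaw [(array([ 0.5311, -0.1376,  0.0494]), 0.95), (array([ 0.5238, -0.1765,  0.008 ]), 0.17)]
knob_mark [(array([ 0.5169, -0.208 ,  0.1146]), 0.63)]
collar [(array([ 0.5192, -0.2055,  0.0812]), 0.58), (array([ 0.5227, -0.1754,  0.0061]), 0.25)]
```

```bash
python3 -m jog '[[[0,0,0,0.04,-1]]]' >/dev/null; python3 o.py; python3 -m jog '[[[0,0,0,0.04,-1]]]' >/dev/null; python3 o.py; python3 -m jog '[[[0,0,0,0.04,-1]]]' >/dev/null; python3 o.py; python3 -m jog '[[[0,0,0,0.04,-1]]]' >/dev/null; python3 o.py
```

```text
yaw 92.2 tz 0.270 [-2.   0.8  5.8] [ 0.5207 -0.2193  0.1039] 16.65 -0.65
yaw 88.6 tz 0.211 [-2.7  0.2  6.5] [ 0.5207 -0.2193  0.1039] 16.77 -0.59
yaw 85.0 tz 0.261 [-2.8  0.9  6.2] [ 0.5206 -0.2194  0.1039] 16.9 -0.52
yaw 81.4 tz 0.253 [-1.8  1.4  5. ] [ 0.5206 -0.2193  0.1039] 17.02 -0.46
```

```bash
python3 -m jog '[[[0,0,0,0.04,-1]]]' >/dev/null; python3 o.py; python3 -m jog '[[[0,0,0,0.04,-1]]]' >/dev/null; python3 o.py; python3 -m jog '[[[0,0,0,0.04,-1]]]' >/dev/null; python3 o.py
```

```text
yaw 77.8 tz 0.267 [-1.6  0.1  5. ] [ 0.5206 -0.2194  0.1039] 17.15 -0.4
yaw 74.2 tz 0.248 [-2.   0.6  6. ] [ 0.5206 -0.2194  0.1039] 17.27 -0.34
yaw 70.6 tz 0.212 [-2.3  0.4  5.9] [ 0.5206 -0.2193  0.1039] 17.4 -0.27
```

```bash
python3 -m jog '[[[0,0,0,0.04,-1]]]' >/dev/null; python3 o.py; python3 -m jog '[[[0,0,0,0.04,-1]]]' >/dev/null; python3 o.py; python3 -m jog '[[[0,0,0,0.04,-1]]]' >/dev/null; python3 o.py
```

```text
yaw 67.0 tz 0.286 [-1.9  1.3  5.9] [ 0.5206 -0.2193  0.1039] 17.52 -0.21
yaw 63.4 tz 0.227 [-2.   1.3  6.3] [ 0.5206 -0.2193  0.1039] 17.65 -0.15
yaw 59.8 tz 0.235 [-2.5 -0.   6.3] [ 0.5206 -0.2193  0.1039] 17.77 -0.08
```

```bash
python3 -m jog '[[[0,0,0,0.04,-1]]]' >/dev/null; python3 o.py; python3 -m jog '[[[0,0,0,0.04,-1]]]' >/dev/null; python3 o.py; python3 -m jog '[[[0,0,0,0.04,-1]]]' >/dev/null; python3 o.py
```

```text
yaw 56.2 tz 0.263 [-2.1  0.7  6.2] [ 0.5206 -0.2193  0.1039] 17.9 -0.02
yaw 52.6 tz 0.287 [-1.8  0.4  6. ] [ 0.5206 -0.2193  0.1039] 18.02 0.04
yaw 49.0 tz 0.332 [-1.5  0.7  6.8] [ 0.5206 -0.2193  0.1039] 18.15 0.1
```

```bash
python3 -m jog '[[[0,0,0,0.03,-1]]]' >/dev/null; python3 o.py; python3 -m jog '[[[0,0,0,0.03,-1]]]' >/dev/null; python3 o.py
```

```text
yaw 46.3 tz 0.406 [-2.3  1.3  5.7] [ 0.5206 -0.2193  0.1039] 18.27 0.15
yaw 43.6 tz 0.333 [-0.6  0.7  6.2] [ 0.5205 -0.2193  0.1039] 18.4 0.2
```

```bash
python3 -m jog '[[[0,0,0,0.03,-1]]]' >/dev/null; python3 o.py
```

```text
yaw 40.9 tz 0.120 [-2.8  1.3  6.3] [ 0.5205 -0.2193  0.1039] 18.52 0.25
```

Torque rose to 0.41 and then dropped to 0.12, which is the click. I'll go slightly on towards the valley, then let go and check the slip.

```bash
python3 -m jog '[[[0,0,0,0.03,-1]]]' >/dev/null; python3 o.py;python3 -m jog '[[[0,0,0,0,-1],[0,0,0,0,0],[0,0,0,0,1],[0,0,0,0,1],[0,0,0,0,1]]]' >/dev/null; python3 o.py;  python3 -m jog '[[[0,0,-0.4,0,1],[0,0,-0.6,0,1],[0,0,0,0,1],[0,0,0,0,1]]]'
python3 - <<'E'
from h import *
from cap import blue
np.set_printoptions(precision=4,suppress=True)
w,st=snap("wrist");s,_=snap("scene");t,_=snap("top");cv2.imwrite("pics/end_w.png",w["frame"])
for q in (w,s,t):
  for n in ["jaw","knob_mark","bottle_mid"]:
    print(n,[(np.round(d["xyz"],4),round(d["conf"],2)) for d in eyes.search_frame(q,n)[:2]])
rs=[]
for q in (s,t):
    uv,n=blue(q,proj(q,[.534,-.0955,.11]),16);print(uv,n,onz(q,uv,.11));rs.append(ray(q,uv))
print(tri(rs))
# orange bar angle & white things around the knob, polar about collar centre at z=.0695
h=cv2.cvtColor(w["frame"],cv2.COLOR_BGR2HSV)
c=np.array([.5205,-.2193]);rows=[]
for r,z in ((.0265,.0695),(.0285,.0695),(.018,.116),(.014,.116),(.0225,.116)):
    best=[]
    for a in range(-180,180,3):
        u=proj(w,[c[0]+r*np.cos(np.radians(a)),c[1]+r*np.sin(np.radians(a)),z],st)
        i,j=int(round(u[1])),int(round(u[0]))
        if 0<=i<420 and 0<=j<560: best.append((a,int(h[i,j,1]),int(h[i,j,2])))
    print(r,z,[b for b in best if b[1]<60 and b[2]>140])
E
```

```text
yaw 38.2 tz -0.018 [-2.   1.1  6.3] [ 0.5205 -0.2193  0.1039] 18.65 0.29
yaw 38.2 tz 0.021 [-0.5  0.3  0.3] [ 0.5205 -0.219   0.1031] 19.27 0.29
clock: 19.77
tool_pos: [0.5204, -0.2189, 0.203]
eef_rot: [0.945, 0.327, -0.0, -0.0]
ft_force: [-0.3, 0.1, -0.1]
finger_gap: 0.0851
gripper_force: 0.0
jaw []
knob_mark [(array([ 0.5239, -0.217 ,  0.0769]), 0.57)]
bottle_mid [(array([ 0.5441, -0.0955,  0.1062]), 0.82)]
jaw [(array([ 0.5256, -0.1293,  0.0382]), 0.73)]
knob_mark [(array([ 0.5153, -0.228 ,  0.0771]), 0.64)]
bottle_mid [(array([ 0.5281, -0.0944,  0.0618]), 0.9), (array([0.3021, 0.2276, 0.0517]), 0.9)]
jaw []
knob_mark []
bottle_mid [(array([ 0.5352, -0.0751,  0.109 ]), 0.74), (array([0.3279, 0.3192, 0.0465]), 0.72)]
[299.6218 201.2017] 119.0 [ 0.5433 -0.0855  0.11  ]
[292.6769 200.2923] 65.0 [ 0.5378 -0.0868  0.11  ]
[ 0.5386 -0.0878  0.114 ]
0.0265 0.0695 [(-177, 50, 144)]
0.0285 0.0695 [(-147, 33, 216), (-144, 5, 209), (-141, 54, 221), (-90, 5, 149), (-87, 9, 144), (-84, 5, 154), (-78, 5, 148), (-75, 5, 145), (-72, 8, 165), (-69, 9, 142), (-66, 6, 161), (-63, 7, 148), (-60, 9, 1
[... 1180 characters left out ...]
2, 156), (-75, 4, 142), (159, 5, 152), (162, 6, 163), (165, 7, 171), (168, 8, 169), (171, 6, 172), (174, 7, 173), (177, 2, 164)]
0.0225 0.116 [(-168, 8, 169), (-165, 9, 167), (-162, 17, 209), (-159, 6, 211), (-156, 17, 211), (-153, 5, 212), (-150, 2, 213), (-147, 2, 212), (-144, 5, 212), (-141, 4, 211), (-138, 6, 211), (-135, 6, 211), (-132, 7, 195), (-129, 13, 162), (-66, 9, 178), (-63, 4, 203), (-60, 4, 212), (-57, 4, 216), (-54, 4, 215), (-51, 4, 215), (-48, 6, 183), (-45, 8, 168), (-42, 6, 169), (-39, 6, 176), (120, 8, 150), (123, 5, 165), (126, 7, 175), (129, 4, 203), (132, 4, 212), (135, 4, 213), (138, 4, 215), (141, 2, 214), (144, 5, 216), (147, 5, 210), (150, 5, 190), (153, 10, 148)]
```

```bash
python3 -m jog '[[[0,0,0,0.118,1],[0,0,0,0.118,1],[0,0,0,0.118,1],[0,0,0,0.118,1],[0,0,0,0.118,1]]]' >/dev/null;  python3 -m jog '[[[0,0,0,0.118,1],[0,0,0,0.118,1],[0,0,0,0.118,1],[0,0,0,0.118,1],[0,0,0,0,1]]]'
python3 - <<'E'
from h import *
w,st=snap("wrist");g=w["frame"].min(2) # white = high minimum channel
c0=np.array([.5205,-.2193])
A=np.arange(-180,0,3)
def prof(r,z,c):
    out=[]
    for a in A:
        u=proj(w,[c[0]+r*np.cos(np.radians(a)),c[1]+r*np.sin(np.radians(a)),z],st).astype(np.float32)
        out.append(int(cv2.getRectSubPix(g,(1,1),(float(u[0]),float(u[1])))[0,0]))
    return out
print(A.tolist())
for r,z in ((.015,.116),(.019,.116),(.0215,.116),(.0225,.0775),(.0245,.0695),(.026,.0695),(.0275,.0695),(.029,.0695)): print(r,z,prof(r,z,c0))
E
```

```text
clock: 21.62
tool_pos: [0.5206, -0.2191, 0.2034]
eef_rot: [0.878, -0.479, 0.0, 0.0]
ft_force: [-0.3, 0.3, -0.6]
finger_gap: 0.085
gripper_force: 0.0
[-180, -177, -174, -171, -168, -165, -162, -159, -156, -153, -150, -147, -144, -141, -138, -135, -132, -129, -126, -123, -120, -117, -114, -111, -108, -105, -102, -99, -96, -93, -90, -87, -84, -81, -78, -75, -72, -69, -66, -63, -60, -57, -54, -51, -48, -45, -42, -39, -36, -33, -30, -27, -24, -21, -18, -15, -12, -9, -6, -3]
0.015 0.116 [170, 168, 153, 130, 110, 108, 112, 116, 148, 198, 208, 206, 176, 134, 121, 122, 118, 108, 95, 82, 73, 65, 65, 63, 63, 63, 64, 62, 64, 60, 62, 62, 63, 62, 62, 65, 65, 64, 64, 64, 65, 64, 62, 64, 64, 64, 64, 64, 63, 64, 66, 67, 68, 67, 64, 69, 66, 68, 67, 66]
0.019 0.116 [212, 211, 210, 206, 198, 154, 110, 112, 118, 173, 208, 207, 177, 129, 121, 118, 102, 89, 74, 65, 62, 65, 63, 63, 63, 63, 64, 64, 63, 63, 64, 67, 82, 104, 116, 121, 123, 123, 125, 124, 125, 124, 123, 125, 125, 123, 122, 120, 122, 117, 112, 95, 79, 69, 66, 65, 69, 68, 64, 70]
0.0215 0.116 [210, 210, 212, 211, 211, 210, 175, 122, 106, 123, 172
[... 1020 characters left out ...]
18, 120, 119, 121, 119, 121, 121, 120, 120, 119, 120, 120, 121, 121, 120, 121, 122, 120]
0.0275 0.0695 [120, 113, 101, 81, 80, 105, 119, 117, 117, 117, 115, 117, 116, 118, 119, 164, 207, 186, 125, 121, 120, 120, 117, 119, 120, 120, 119, 121, 120, 120, 120, 120, 120, 121, 119, 119, 118, 119, 115, 120, 121, 119, 119, 118, 121, 118, 118, 119, 119, 116, 116, 118, 118, 118, 120, 118, 119, 118, 119, 121]
0.029 0.0695 [127, 96, 89, 98, 115, 118, 118, 118, 119, 120, 120, 119, 119, 123, 126, 153, 200, 184, 120, 119, 119, 122, 119, 114, 113, 111, 110, 113, 112, 109, 106, 104, 101, 102, 107, 100, 97, 96, 92, 93, 98, 100, 95, 91, 87, 93, 91, 102, 95, 100, 102, 102, 94, 100, 118, 119, 124, 117, 119, 140]
```

The collar's line is at −131.5° and the knob's mark at −149°, so the slip is about 0.31 rad. That is the first valley, exactly one click. The cap's height is unchanged, so the bottle is still upright.

```bash
python3 -c "
from rig import ctrl
print(ctrl.close_job())"
```

```text
the job is handed in; nothing more can be done
None
```

The pink bottle is standing upright and gripped in the clamp, and the knob was turned clockwise to exactly one click (about 0.31 rad of slip) and let go. I handed the job in at about 22 s, with the arm clear of everything and no contact with the bystanders that I know of.

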